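# Make up the coffee tray at the capsule dispenser

### The arm

A 6-joint arm with a two-finger parallel gripper is mounted at the origin on the work surface. World frame = base frame: x ahead of the robot, y to its left, z up, the work surface at z = 0. Lengths are in mm, angles in rad, forces in N, time in s.
With the tool pointing down it reaches from about 350 to 975 mm from the base axis. Payload 7.1 kg.
Tool frame: the origin (TCP) lies at the very end of the fingers, on their centre line; the grasp point (between the pads) lies tcp_to_grasp behind it (tcp_to_grasp is the distance from the TCP to the grasp point, in mm); z points along the fingers, x is the direction in which the jaws open and shut, and the axes are right-handed (so a half turn about z gives the same grasp; the last joint's range is limited). The gripper opens to 88 mm and grips with 3 to 60 N. Pads are 20 mm wide; open, the fingers measure 115 mm over their backs; the gripper's body (75 mm by 178 mm) begins 61 mm behind the grasp point.
Start: joints at [1.252, 0.423, 1.63, -0, 1.089, -0.019], TCP at [184.549, 597.115, 222.675] pointing down, gripper open.
Joint ranges: [-3, 3], [-0.9, 2.11], [0.09, 2.58], [-1.31, 4.45], [0.11, 2.69], [-2.54, 2.54]. Speed limits (rad/s): [2.39, 2.39, 3.01, 3.14, 3.14, 3.14].

### API

Orientations are given as a rotation vector (axis times angle).
In Python, from workcell import get_obs, get_image, close_job, recognise, mark_of, tcp_to_grasp gives the robot as it stands. The module is installed in compiled form; this text tells all that it offers.
- The arm moves only by the tool move_arm, never from a script. Its argument "motion" is a list of rows, each a list of 7 numbers: the shift along the world's x, y, z in mm, then the turn, a rotation vector about the world's x, y, z in rad, then the finger opening in mm, from 0 to 87.8. A call has 1 to 5 rows; each row is the pose to reach, as a shift and turn from the pose commanded when the call began; what a row does not reach only later rows make up. A row lasts 1/12 s, in which the tool goes at most 41.7 mm and 7.16 degrees, less where a joint would pass 70% of its speed; a pose out of reach is approached as far as the arm can. A call with a gripper value outside its range is refused whole. The fingers move at their own pace and stop on an object; the grip force is fixed at half the most. Time passes only in rows, so rows that repeat a pose let the fingers close. It gives the time, the measured TCP pose, the force and the opening at its end, in the units of the state.
- get_obs(): the state, without advancing time (a new reading comes with each control period).
- get_image(name): name is "scene" or "top" or "wrist"; returns a dict with "color" (480x640x3 uint8, red, green, blue), "mtx" (3x3 intrinsics, pixels), "k1" (the pictures are not rectified: a ray, as slopes to the right and down, at radius r is drawn at 1 + k1 r^2 times it, then the intrinsics apply), "camera_from_world" (4x4, takes a point from world to camera coordinates). Camera axes: x right, y up, looking along -z (the intrinsics and any distortion apply to the point x, -y, -z); pixel columns grow to the right and rows downward; lengths in mm; the calibration is good to about 2 mm. A picture is of the moment at which its call begins. There is no depth.
- close_job(): hands the job in, once; it reports no verdict.
Trained networks look in a picture, given as the dict that the camera call returned (one of the last four; its "shot" number tells which), for a name from the list of things; names that differ only in an ending like _2 or _b are one class to them, and where a whole thing is asked for, a point or a joint stands for the part that bears it (a point fixed in the world has none). Each returns a list of dicts, best first, with "p" (0 to 1); they miss things now and then, are a little off and sometimes report something else, mostly with a low value. They report only what shows in the picture. A call takes as long as a camera call.
- recognise(picture, label): "bbox" ([centre column, centre row, width, height] in pixels, round what is visible of it).
- mark_of(picture, label): "location" ([row, column] in pixels: a listed point, or the origin of a listed thing).
The state is a dict: "t": time; "qpos": joint angles; "qvel": joint speeds; "joint_torque": joint torques, N m; "ee_pos": TCP position; "orientation": TCP orientation; "ft_force": force on the tool from outside, world axes, zero at the start; "moment": the same for the moment, N m; "width": finger opening in mm.
Only numpy, scipy, OpenCV 4.12 (cv2) and the standard library are available. Lean on these libraries where they do the work, as an engineer would, in place of code of your own. Each camera call takes 0.05 s, during which the arm holds its last target. There are 200 camera calls.

### The job

Make up the morning coffee tray: lay the measuring spoons and stand the little honey jar upright in the wooden tray under the capsule dispenser, and dispense exactly two coffee capsules into the tray by swinging the dispenser's red-knobbed lever all the way to its stop and letting it spring fully home, twice. The third capsule stays in the tube, and the mugs, canister, pepper mill and oil bottle stay standing where they are.

Things in the scene. Friction and masses are not known exactly. Their poses are not given: they have to be found in the camera images.
- dispenser: Fixed capsule dispenser: upright clear tube, 46 mm square, z 70 to 165 mm, on a wooden foot, with three stacked capsules. Origin on the table under the tube. On its -x side a ledge (z 70, ends at x -39 mm) overhangs the tray; the lever is on its -y side. Swung to its stop, the lever pushes the lowest capsule off the ledge; as it springs back the next one drops down.
- tray: Fixed open tray of pale wood under the outlet, 150 (x) x 210 (y) x 45 mm high, walls and floor 5 mm. Origin at the centre of its underside; its axes are parallel to the dispenser's. Capsules fall near its (+40, +40) mm.
- lever (a joint): Angle of the sprung lever: 0 = home, 1.05 rad = its stop. It turns about the vertical spindle, clockwise seen from above, so that the knob sweeps from the dispenser's -y side towards its -x side. Needs about 6 N at the knob at the stop; springs home by itself when let go.
- lever_knob (a point): Mid-height (z 132 mm) of the lever's red upright knob, a cylinder 16 mm in diameter from z 112 to 152 mm, at the end of a thin steel arm (10 mm thick, z 120 to 130 mm), 110 mm from the spindle. At home it lies at (+42.5, -145) mm from the dispenser's origin, in the dispenser's axes. It moves with the lever.
- lever_pivot (a point): The point on the vertical spindle axis level with lever_knob: (+10, -40) mm from the dispenser's origin, z 132 mm.
- spoons: Nested steel measuring spoons lying flat, one rigid piece 108 mm long along its x: handles 12 mm wide (y), 10 mm high, from x -55 to +17 mm; round bowl at +x, centre x = +34 mm, 36 mm across, 15 mm high. Origin on the underside, in the handle near the bowl (a good place to grip).
- jar: Small round jar of amber glass with a brass cap, 42 mm in diameter, 50 mm high. Origin at the centre of its underside.
- capsule_1: Lowest coffee capsule in the tube (copper), an upright cylinder 37 mm in diameter, 26 mm high. Origin at the centre of its underside.
- capsule_2: Middle capsule (brass-coloured), same size, resting on the first.
- capsule_3: Top capsule (green), same size; it must stay in the tube.
- mug_a: Brown mug, 74 mm across, 85 mm high, handle at its +y reaching about 65 mm from its axis. Origin at the centre of its underside. Bystander.
- mug_b: The second brown mug, the same. Bystander.
- canister: Green canister, 68 mm across, 100 mm high. Origin at the centre of its underside. Bystander.
- mill: Dark wooden pepper mill, 44 mm across, 115 mm high, beside the dispenser on its +y side. Origin at the centre of its underside. Bystander.
- oil: Green glass oil bottle, 52 mm across, 170 mm high, behind the dispenser (its +x side). Origin at the centre of its underside. Bystander.

How it is judged (in metres and radians):
On the way, in this order (a step that is already met when the one before it is completed fails the run):
1. the lever is swung to its stop (value of joint lever above 0.99 rad), for 0.05 s.
2. the lever has sprung home and the first capsule is in the tray (value of joint lever below 0.08 rad and x of capsule_1 in the frame of tray between -0.073 and 0.073 m and y of capsule_1 in the frame of tray between -0.103 and 0.103 m and z of capsule_1 in the frame of tray below 0.06 m), for 0.1 s.
3. the lever is swung to its stop again (value of joint lever above 0.99 rad), for 0.05 s.
4. the lever has sprung home and the second capsule is in the tray (value of joint lever below 0.08 rad and x of capsule_2 in the frame of tray between -0.073 and 0.073 m and y of capsule_2 in the frame of tray between -0.103 and 0.103 m and z of capsule_2 in the frame of tray below 0.06 m), for 0.1 s.
At the end, for the whole second after the job is handed in: The spoons, the jar (upright within 0.2 rad, standing on the tray's floor) and the two lower capsules lie at rest inside the tray's walls, the third capsule is still in the tube, and the lever is home (under 0.08 rad) (all of step 4 and x of capsule_1 in the frame of tray between -0.073 and 0.073 m and y of capsule_1 in the frame of tray between -0.103 and 0.103 m and z of capsule_1 in the frame of tray below 0.06 m and x of capsule_3 in the frame of dispenser between -0.012 and 0.012 m and z of capsule_3 in the frame of dispenser above 0.06 m and x of spoons in the frame of tray between -0.073 and 0.073 m and y of spoons in the frame of tray between -0.103 and 0.103 m and z of spoons in the frame of tray below 0.04 m and x of jar in the frame of tray between -0.073 and 0.073 m and y of jar in the frame of tray between -0.103 and 0.103 m and z of jar in the frame of tray below 0.02 m and angle between jar's own z axis and vertical below 0.2 rad and linear speed of each of jar, spoons, capsule_1, capsule_2 below 0.03 m/s); the robot touches nothing.
It fails at once if a mug is pushed more than 30 mm or knocked over (distance of any of mug_a, mug_b from where it was at the start of the episode above 0.03 m or angle between any of mug_a, mug_b's own z axis and vertical above 0.4 rad).
It fails at once if the canister is pushed more than 30 mm or knocked over (distance of canister from where it was at the start of the episode above 0.03 m or angle between canister's own z axis and vertical above 0.4 rad).
It fails at once if the pepper mill or the oil bottle is pushed more than 30 mm or knocked over (distance of any of mill, oil from where it was at the start of the episode above 0.03 m or angle between any of mill, oil's own z axis and vertical above 0.4 rad).
It fails at once if the third capsule leaves the tube (not (x of capsule_3 in the frame of dispenser between -0.03 and 0.03 m and z of capsule_3 in the frame of dispenser above 0.055 m)).
It also fails if it takes over 72 s, if anything falls off the work surface, if the arm or the gripper's body presses on something with over 40 N, if the wrist force passes 120 N, or if a joint passes its speed limit or range.

## Working session

There is one attempt and no reset: what is moved stays moved. The work goes in short steps, Python scripts to look and compute and a tool call to move; the robot and the scene stay as the last step left them, time stands still between calls to the robot, and variables do not carry over. Pictures are saved under pics/ and viewed, about 8 in all and at most 12, crops included, and the job is handed in when it is done.

Besides the shell and the picture viewer there is one more tool, called after "Emit:" by a JSON object that holds its "name" and its "arguments". move_arm: Moves the arm, as the interface text tells. Its arguments: {"type":"object","properties":{"motion":{"type":"array"}},"required":["motion"]}

```bash
mkdir -p pics; cat > h.py <<'E'
import numpy as np, cv2
from workcell import *
def ray(im,row,col):
    K=im["mtx"];T=np.array(im["camera_from_world"])
    d=cv2.undistortPoints(np.array([[[col,row]]],float),np.array(K,float),np.array([im["k1"],0,0,0],float))[0,0]
    v=T[:3,:3].T@np.array([d[0],-d[1],-1.]); c=-T[:3,:3].T@T[:3,3]
    return c,v
def atz(im,row,col,z):
    c,v=ray(im,row,col); return (c+v*(z-c[2])/v[2])
def proj(im,p):
    T=np.array(im["camera_from_world"]);q=T[:3,:3]@np.array(p,float)+T[:3,3]
    s=np.array([q[0],-q[1]])/-q[2]; s=s*(1+im["k1"]*(s@s)); K=np.array(im["mtx"])
    return K[0,0]*s[0]+K[0,2],K[1,1]*s[1]+K[1,2]
def tri(a,b):
    A=np.zeros((3,3));B=np.zeros(3)
    for c,v in (a,b):
        v=v/np.linalg.norm(v);P=np.eye(3)-np.outer(v,v);A+=P;B+=P@c
    return np.linalg.solve(A,B)
def save(im,n,box=None,f=1):
    c=im["color"][:,:,::-1]
    if box: c=c[box[1]:box[3],box[0]:box[2]]
    cv2.imwrite("pics/"+n+".png",cv2.resize(c,None,fx=f,fy=f))
E
python3 - <<'E'
from h import *
np.set_printoptions(precision=1,suppress=True)
print(tcp_to_grasp if not callable(tcp_to_grasp) else tcp_to_grasp()); print(get_obs())
t=get_image("top"); s=get_image("scene"); save(t,"top0"); save(s,"sc0")
Z=dict(dispenser=0,tray=0,lever_knob=132,lever_pivot=132,spoons=0,jar=0,capsule_1=70,mug_a=0,canister=0,mill=0,oil=0)
for im,n in((t,"top"),(s,"scene")):
    print(n,"cam",ray(im,240,320)[0])
    for k,z in Z.items():
        for m in mark_of(im,k)[:2]:
            r,c=m["location"]; print(k,round(m["p"],2),np.round([c,r]),atz(im,r,c,z))
E
```

```text
18.700000000000003
{'t': 0.0, 'qpos': array([ 1.3,  0.4,  1.6, -0. ,  1.1, -0. ]), 'qvel': array([ 0.,  0., -0.,  0.,  0., -0.]), 'joint_torque': array([  0. , -54.5, -27.4,   0.1,   0. ,  -0. ]), 'ee_pos': array([184.4, 596.6, 221.9]), 'orientation': array([ 2.5,  1.9, -0. ]), 'ft_force': array([-0.1, -0.2,  0.7]), 'moment': array([ 0.,  0., -0.]), 'width': 87.92117353448039}
top cam [ 467.6   13.4 1222.2]
dispenser 0.85 [277. 229.] [577.9 134.7   0. ]
tray 0.83 [314. 273.] [474.8  50.8   0. ]
tray 0.52 [280. 228.] [578.3 127.8   0. ]
lever_knob 0.77 [340. 183.] [660.5  -9.2 132. ]
lever_pivot 0.63 [292. 214.] [597.1  91.4 132. ]
spoons 0.55 [157. 271.] [480.3 412.5   0. ]
jar 0.83 [430. 291.] [ 432.9 -216.3    0. ]
capsule_1 0.81 [276. 223.] [583.9 131.8  70. ]
capsule_1 0.36 [340. 181.] [675.7  -9.2  70. ]
mug_a 0.83 [493. 296.] [ 421.  -359.2    0. ]
mug_a 0.77 [486. 233.] [ 566.2 -347.3    0. ]
canister 0.17 [491. 295.] [ 423.5 -355.2    0. ]
mill 0.63 [234. 239.] [554.9 234.2   0. ]
oil 0.66 [278. 174.] [705.8 134.    0. ]
oil 0.62 [423. 234.] [ 563.7 -201.9    0. ]
scene cam [ 927.4  634.1 1305.8]
dispenser 0.6 [336. 282.] [567.2 130.9   0. ]
tray 0.82 [349. 244.] [472.2  56.4   0. ]
lever_knob 0.6 [281. 233.] [645.   -5.6 132. ]
spoons 0.8 [429. 350.] [476.7 411.2   0. ]
jar 0.71 [313. 168.] [ 414.9 -220.3    0. ]
jar 0.24 [335. 260.] [533.1  76.2   0. ]
capsule_1 0.55 [334. 260.] [556.6 104.6  70. ]
mug_a 0.89 [245. 160.] [ 574.8 -356.7    0. ]
mug_a 0.37 [333. 261.] [538.2  74.7   0. ]
canister 0.89 [274. 192.] [ 558.  -206.9    0. ]
mill 0.84 [362. 312.] [558.2 238.3   0. ]
mill 0.37 [348. 245.] [476.8  54.9   0. ]
oil 0.95 [290. 309.] [708.2 133.1   0. ]
```

View pics/top0.png

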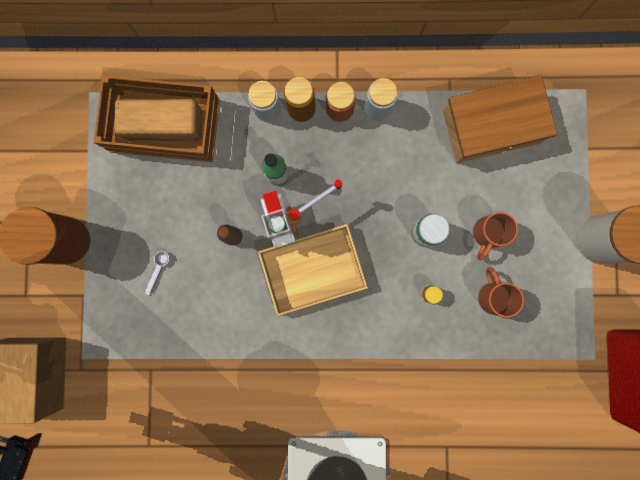

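View pics/sc0.png

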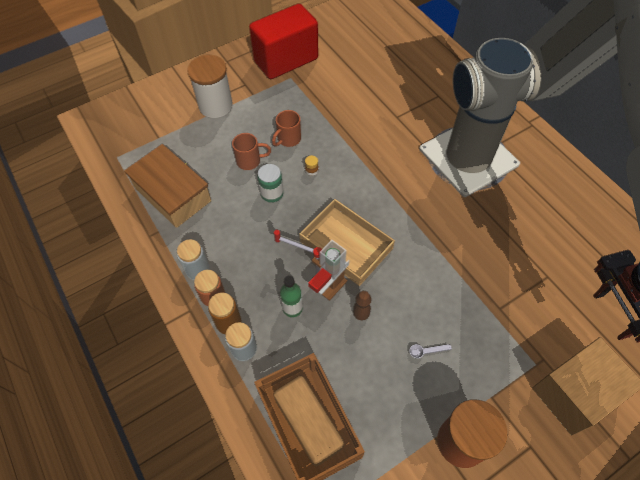

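Both views show the full layout. In the top picture the tray is at (313,270), tilted about 15°. The dispenser is at (277,225), the knob at (338,184), the spoons at (158,270) with the bowl towards the top right, and the jar at (433,295). Next I refine these by segmentation.

```bash
python3 - <<'E'
from h import *
from scipy.optimize import least_squares
np.set_printoptions(precision=1,suppress=True)
t=get_image("top"); s=get_image("scene")
def blob(im,lo,hi,near,R=60):
    h=cv2.cvtColor(im["color"],cv2.COLOR_RGB2HSV); m=cv2.inRange(h,np.array(lo),np.array(hi))
    n,l,st,c=cv2.connectedComponentsWithStats(m)
    k=[i for i in range(1,n) if st[i,4]>8 and np.hypot(*(c[i]-near))<R]
    i=min(k,key=lambda i:np.hypot(*(c[i]-near)) ); return l==i,c[i],st[i]
# knob red
r=[]
for im,p in((t,(338,184)),(s,(277,235))):
    m,c,st=blob(im,(0,170,60),(8,255,255),p,20); r.append(ray(im,c[1],c[0])); print("knob",c,st,atz(im,c[1],c[0],145))
print("knob tri",tri(*r))
# tray: pale wood rim, top
for im,p in((t,(313,270)),(s,(347,240))):
    m,c,st=blob(im,(10,60,90),(30,255,255),p,60)
    mm=cv2.morphologyEx(m.astype(np.uint8),cv2.MORPH_OPEN,np.ones((3,3)))
    hull=cv2.convexHull(cv2.findNonZero(mm)); ap=cv2.approxPolyDP(hull,6,True)[:,0]
    print("tray",st,ap.tolist()); 
    for q in ap: print("   ",atz(im,q[1],q[0],45)[:2])
# jar cap
r=[]
for im,p in((t,(433,295)),(s,(312,160))):
    m,c,st=blob(im,(18,120,120),(35,255,255),p,20); r.append(ray(im,c[1],c[0])); print("jar",c,st,atz(im,c[1],c[0],50))
print("jar tri",tri(*r))
# spoons
for im,p in((t,(157,270)),(s,(429,350))):
    h=cv2.cvtColor(im["color"],cv2.COLOR_RGB2HSV).astype(int)
    m=(h[:,:,2]>165); yy,xx=np.mgrid[:480,:640]; m&=np.hypot(xx-p[0],yy-p[1])<38
    P=np.array([atz(im,y,x,8)[:2] for y,x in zip(yy[m],xx[m])]); c=P.mean(0)
    u=np.linalg.svd(P-c)[2][0]; q=(P-c)@u
    print("spoons",m.sum(),c,"ang",np.degrees(np.arctan2(u[1],u[0])),q.min(),q.max(),"ends",c+u*q.min(),c+u*q.max())
w=get_image("wrist"); save(w,"w0"); print(np.array(w["camera_from_world"]))
big=np.hstack([cv2.resize(t["color"][160:330,220:390],(400,400)),cv2.resize(s["color"][190:330,260:400],(400,400))]); cv2.imwrite("pics/z0.png",big[:,:,::-1])
E
```

```text
knob [337.8 183.3] [335 180   7   9  44] [658.   -3.6 145. ]
knob [276.8 234.6] [274 230   6  12  50] [658.6   0.6 145. ]
knob tri [658.1  -3.  139.6]
tray [ 258  224  110   92 6436] [[367, 288], [277, 315], [258, 251], [347, 224]]
    [441.4 -68.8]
    [382.3 130.4]
    [524.  173.4]
    [583.8 -25.4]
tray [ 299  199   96  102 4065] [[394, 242], [361, 284], [327, 299], [299, 233], [336, 199]]
    [384.3 135. ]
    [528.4 188.6]
    [623.8 176.4]
    [582.5 -25.9]
    [438.  -63.8]
jar [433.1 294.3] [424 286  19  18 266] [ 427.5 -213.2   50. ]
jar [311.2 161.4] [305 155  13  14 134] [ 427.8 -210.    50. ]
jar tri [ 426.7 -213.5   45.6]
spoons 260 [478.1 412.6] ang 155.01661087508094 -49.41181145739843 56.74789635762902 ends [522.9 391.8] [426.6 436.6]
spoons 178 [474.2 411.8] ang 154.35802183128004 -51.02322634232629 50.28131094520401 ends [520.2 389.8] [428.9 433.6]
[[   0.3    1.     0.  -623.5]
 [  -0.9    0.3   -0.3   36.1]
 [  -0.3    0.1    1.  -392. ]
 [   0.     0.     0.     1. ]]
```

View pics/z0.png

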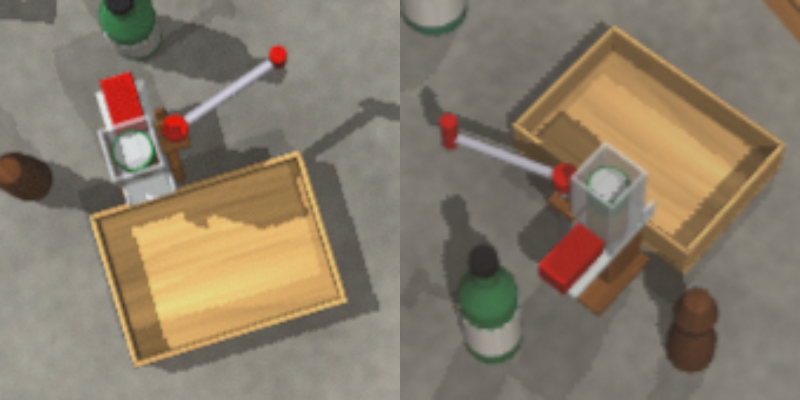

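The zoom agrees with the segmentation: the tray centre is about (483,53) with yaw 16.7°, and the knob is at (658,-3). Now I move above the spoons.

Emit:
{"name": "move_arm", "arguments": {"motion": [[32, -21, 0, 0, 0, 0, 60], [65, -42, 0, 0, 0, 0, 60], [98, -63, 0, 0, 0, 0, 60], [130, -83, 0, 0, 0, 0, 60], [160, -102, 0, 0, 0, 0, 60]]}}

```text
t: 1.77
ee_pos: [346.0, 494.0, 222.8]
orientation: [2.528, 1.865, 0.0]
ft_force: [-0.2, 1.3, 1.1]
width: 60.9
```

Emit:
{"name": "move_arm", "arguments": {"motion": [[32, -20, -15, 0, 0, -0.05, 60], [64, -41, -30, 0, 0, -0.1, 60], [96, -62, -45, 0, 0, -0.12, 60], [124, -79, -60, 0, 0, -0.12, 60], [132, -83, -72, 0, 0, -0.12, 60]]}}

```text
t: 2.18
ee_pos: [480.0, 409.4, 149.7]
orientation: [2.638, 1.705, 0.001]
ft_force: [-0.5, 0.2, -0.6]
width: 60.4
```

```bash
cat > st.py <<'E'
from h import *
from scipy.spatial.transform import Rotation as R
def st():
    o=get_obs(); M=R.from_rotvec(o["orientation"]).as_matrix()
    print("t",round(o["t"],2),"pos",o["ee_pos"].round(1),"jaw",np.degrees(np.arctan2(M[1,0],M[0,0])).round(1),"down",M[:,2].round(3),"F",np.round(o["ft_force"],1),"w",round(o["width"],1),"q",o["qpos"].round(2)); return o
E
python3 - <<'E'
from st import *
o=st(); w=get_image("wrist"); save(w,"w1")
for m in mark_of(w,"spoons"): print(m["p"],m["location"],atz(w,*m["location"],0).round(1))
h=cv2.cvtColor(w["color"],cv2.COLOR_RGB2HSV); 
print("tcp px",proj(w,o["ee_pos"]*[1,1,0]),[proj(w,(477,412,z)) for z in(0,10)])
E
```

```text
t 2.18 pos [480.  409.4 149.7] jaw 65.8 down [ 0.001 -0.001 -1.   ] F [-0.5  0.2 -0.6] w 60.4 q [ 0.69  0.52  1.67 -0.    0.96 -0.46]
0.71 [216.1, 319.4] [474.9 410.3   0. ]
tcp px (np.float64(320.9867717804371), np.float64(222.45843419180454)) [(np.float64(322.5037282865288), np.float64(217.6463987176419)), (np.float64(322.61221672445083), np.float64(220.9586768925083))]
```

View pics/w1.png

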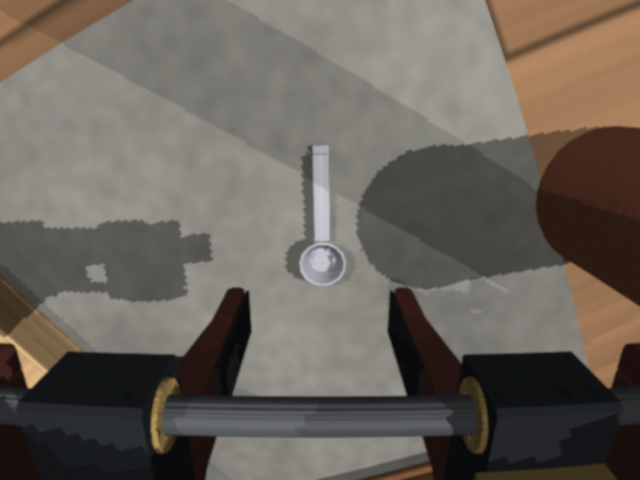

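The spoons lie vertically in the wrist view, handle end (320,146) and bowl end (322,286), so the jaw yaw is right. I descend, grip and lift.

Emit:
{"name": "move_arm", "arguments": {"motion": [[-3, 2, -40, 0, 0, 0, 50], [-3, 2, -80, 0, 0, 0, 40], [-3, 2, -115, 0, 0, 0, 40], [-3, 2, -140, 0, 0, 0, 40], [-3, 2, -146, 0, 0, 0, 40]]}}

```text
t: 2.7
ee_pos: [470.0, 413.7, 1.2]
orientation: [2.634, 1.712, -0.01]
ft_force: [-1.1, -1.1, -0.0]
width: 40.3
```

Emit:
{"name": "move_arm", "arguments": {"motion": [[0, 0, 0, 0, 0, 0, 20], [0, 0, 0, 0, 0, 0, 3], [0, 0, 0, 0, 0, 0, 3], [0, 0, 0, 0, 0, 0, 3], [0, 0, 0, 0, 0, 0, 3]]}}

```text
t: 3.12
ee_pos: [474.4, 415.1, 6.6]
orientation: [-2.635, -1.71, -0.005]
ft_force: [-1.8, 0.7, 6.5]
width: 11.4
```

Emit:
{"name": "move_arm", "arguments": {"motion": [[0, 0, 0, 0, 0, 0, 3], [0, 0, 20, 0, 0, 0, 3], [0, 0, 55, 0, 0, 0, 3], [0, 0, 95, 0, 0, 0, 3], [0, 0, 116, 0, 0, 0, 3]]}}

```text
t: 3.53
ee_pos: [475.0, 415.2, 125.3]
orientation: [-2.635, -1.709, -0.008]
ft_force: [0.2, 1.2, -0.8]
width: 11.3
```

```bash
python3 - <<'E'
from st import *
o=st()
E
```

```text
t 3.53 pos [475.  415.2 125.3] jaw 65.9 down [ 0.004  0.003 -1.   ] F [ 0.2  1.2 -0.8] w 11.3 q [ 0.7   0.55  1.68  0.    0.91 -0.45]
```

Emit:
{"name": "move_arm", "arguments": {"motion": [[-2, -38, 0, 0, 0, -0.09, 3], [-4, -76, 0, 0, 0, -0.18, 3], [-6, -114, 0, 0, 0, -0.27, 3], [-8, -152, 0, 0, 0, -0.36, 3], [-9, -190, 0, 0, 0, -0.45, 3]]}}

```text
t: 3.95
ee_pos: [464.2, 222.6, 121.5]
orientation: [-2.953, -1.073, -0.002]
ft_force: [0.5, -0.3, -0.4]
width: 11.4
```

Emit:
{"name": "move_arm", "arguments": {"motion": [[-2, -38, 0, 0, 0, -0.09, 3], [-4, -76, 0, 0, 0, -0.18, 3], [-6, -114, 0, 0, 0, -0.27, 3], [-8, -152, 0, 0, 0, -0.36, 3], [-8, -190, 0, 0, 0, -0.41, 3]]}}

```text
t: 4.37
ee_pos: [456.1, 32.4, 121.5]
orientation: [3.109, 0.448, 0.002]
ft_force: [0.5, 0.1, -0.5]
width: 11.1
```

Emit:
{"name": "move_arm", "arguments": {"motion": [[0, -21, 0, 0, 0, 0, 3], [0, -21, 0, 0, 0, 0, 3], [0, -21, 0, 0, 0, 0, 3]]}}

```text
t: 4.62
ee_pos: [456.8, 12.1, 121.3]
orientation: [-3.109, -0.451, -0.002]
ft_force: [-0.0, 0.6, 0.3]
width: 11.1
```

```bash
python3 - <<'E'
from st import *
o=st(); w=get_image("wrist"); save(w,"w2")
E
```

```text
t 4.62 pos [456.8  12.1 121.3] jaw 16.5 down [ 0.001  0.    -1.   ] F [-0.   0.6  0.3] w 11.1 q [ 0.    0.34  2.06  0.    0.73 -0.29]
```

View pics/w2.png

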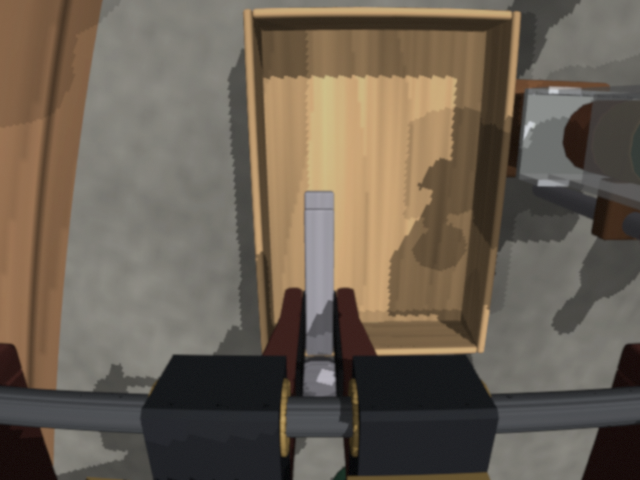

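The spoons hang in line with the tray's left wall (handle at (319,200) px, tray spans 250–515 px). I lower and release.

Emit:
{"name": "move_arm", "arguments": {"motion": [[0, 0, -40, 0, 0, 0, 3], [0, 0, -78, 0, 0, 0, 3], [0, 0, -100, 0, 0, 0, 3], [0, 0, -109, 0, 0, 0, 3], [0, 0, -110, 0, 0, 0, 3]]}}

```text
t: 5.08
ee_pos: [455.7, 14.3, 9.5]
orientation: [-3.107, -0.458, 0.004]
ft_force: [-0.0, -0.1, -0.7]
width: 11.7
```

Emit:
{"name": "move_arm", "arguments": {"motion": [[0, 0, 0, 0, 0, 0, 3], [0, 0, 0, 0, 0, 0, 32], [0, 0, 0, 0, 0, 0, 32], [0, 0, 0, 0, 0, 0, 32], [0, 0, 20, 0, 0, 0, 32]]}}

```text
t: 5.5
ee_pos: [455.1, 13.2, 29.4]
orientation: [-3.108, -0.456, 0.005]
ft_force: [-1.5, -1.2, -0.2]
width: 31.5
```

Emit:
{"name": "move_arm", "arguments": {"motion": [[0, 0, 38, 0, 0, 0, 32], [0, 0, 76, 0, 0, 0, 32], [0, -20, 110, 0, 0, 0, 60], [0, -55, 118, 0, 0, 0, 66], [0, -60, 118, 0, 0, 0, 66]]}}

```text
t: 5.92
ee_pos: [459.1, -49.8, 152.5]
orientation: [3.106, 0.454, 0.012]
ft_force: [0.7, -0.0, -0.7]
width: 48.5
```

```bash
python3 - <<'E'
from st import *
o=st(); t=get_image("top"); print([ (m["p"],atz(t,*m["location"],5).round(1)) for m in mark_of(t,"spoons")])
E
```

```text
t 5.92 pos [459.1 -49.8 152.5] jaw 16.6 down [ 0.008 -0.002 -1.   ] F [ 0.7 -0.  -0.7] w 48.5 q [-0.13  0.29  2.04 -0.    0.8  -0.42]
[(0.74, array([480. ,  48.1,   5. ])), (0.6, array([459.8,  13.2,   5. ])), (0.2, array([ 429.6, -211.6,    5. ]))]
```

Emit:
{"name": "move_arm", "arguments": {"motion": [[-4, -16, 0, 0, 0, -0.12, 68], [-8, -32, 0, 0, 0, -0.24, 68], [-12, -48, 0, 0, 0, -0.36, 68], [-14, -64, 0, 0, 0, -0.48, 68], [-16, -80, 0, 0, 0, -0.6, 68]]}}

```text
t: 6.43
ee_pos: [439.5, -126.2, 147.6]
orientation: [-3.102, 0.492, 0.004]
ft_force: [0.3, -0.1, 0.2]
width: 67.9
```

Emit:
{"name": "move_arm", "arguments": {"motion": [[-4, -16, 0, 0, 0, -0.12, 68], [-8, -32, 0, 0, 0, -0.24, 68], [-12, -48, 0, 0, 0, -0.36, 68], [-14, -64, 0, 0, 0, -0.48, 68], [-14, -84, 0, 0, 0, -0.6, 68]]}}

```text
t: 6.85
ee_pos: [425.4, -209.7, 147.4]
orientation: [-2.819, 1.386, 0.005]
ft_force: [0.2, 0.4, -1.1]
width: 67.7
```

Emit:
{"name": "move_arm", "arguments": {"motion": [[0, 0, 0, 0, 0, -0.12, 68], [0, 0, 0, 0, 0, -0.24, 68], [0, 0, 0, 0, 0, -0.36, 68], [0, 0, 0, 0, 0, -0.37, 68]]}}

```text
t: 7.18
ee_pos: [426.0, -209.7, 147.5]
orientation: [2.517, -1.88, -0.004]
ft_force: [-0.5, -0.3, 0.3]
width: 68.0
```

```bash
python3 - <<'E'
from st import *
o=st(); w=get_image("wrist"); save(w,"w3")
for m in mark_of(w,"jar"): print(m["p"],m["location"],atz(w,*m["location"],0).round(1))
for m in recognise(w,"jar"): print(m)
print([proj(w,(427,-212.5,z)) for z in (0,50)])
E
```

```text
t 7.18 pos [ 426.  -209.7  147.5] jaw -73.5 down [-0.002  0.001 -1.   ] F [-0.5 -0.3  0.3] w 68.0 q [-0.48  0.32  2.01  0.    0.81  0.8 ]
0.74 [221.6, 324.4] [ 426.5 -214.5    0. ]
{'bbox': [325.4, 232.3, 59.2, 73.7], 'p': 0.81}
[(np.float64(322.1406099867585), np.float64(220.30051592680684)), (np.float64(322.50043452236974), np.float64(239.85801694891475))]
```

View pics/w3.png

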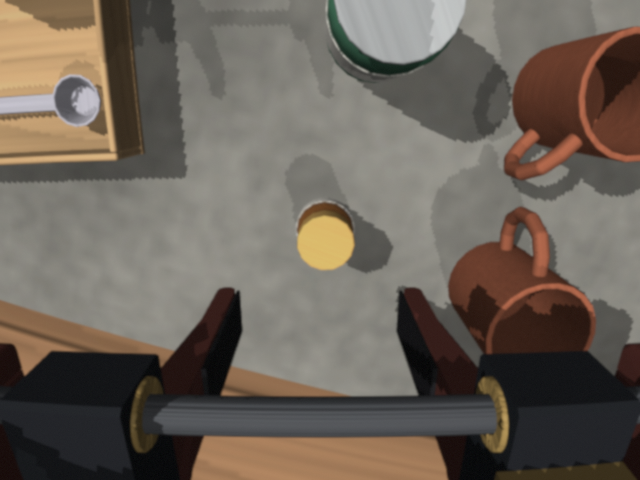

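The jar cap is at (325,242) px, centred between the fingers, and the mugs are clear of the right finger. I grip the jar.

Emit:
{"name": "move_arm", "arguments": {"motion": [[1, -4, -38, 0, 0, 0, 68], [1, -4, -76, 0, 0, 0, 68], [1, -4, -110, 0, 0, 0, 68], [1, -4, -130, 0, 0, 0, 68], [1, -4, -135, 0, 0, 0, 68]]}}

```text
t: 7.75
ee_pos: [425.4, -213.3, 10.4]
orientation: [2.523, -1.871, -0.009]
ft_force: [-0.5, 0.9, 0.4]
width: 67.9
```

Emit:
{"name": "move_arm", "arguments": {"motion": [[0, 0, 0, 0, 0, 0, 68], [0, 0, 0, 0, 0, 0, 36], [0, 0, 0, 0, 0, 0, 36], [0, 0, 0, 0, 0, 0, 36], [0, 0, 0, 0, 0, 0, 36]]}}

```text
t: 8.17
ee_pos: [428.4, -215.3, 14.9]
orientation: [-2.521, 1.874, -0.004]
ft_force: [-0.8, 1.1, 0.9]
width: 44.7
```

Emit:
{"name": "move_arm", "arguments": {"motion": [[0, 0, 10, 0, 0, 0, 36], [0, 0, 35, 0, 0, 0, 36], [0, 0, 70, 0, 0, 0, 36], [0, 0, 90, 0, 0, 0, 36], [10, 22, 95, 0, 0, 0, 36]]}}

```text
t: 8.58
ee_pos: [439.1, -195.6, 113.1]
orientation: [-2.518, 1.877, -0.011]
ft_force: [0.5, -0.2, -1.1]
width: 39.7
```

Emit:
{"name": "move_arm", "arguments": {"motion": [[15, 34, 0, 0, 0, 0, 36], [30, 68, 0, 0, 0, 0, 36], [45, 102, 0, 0, 0, 0, 36], [60, 136, 0, 0, 0, 0, 36], [74, 170, 0, 0, 0, 0, 36]]}}

```text
t: 9.0
ee_pos: [512.2, -21.2, 110.0]
orientation: [-2.52, 1.875, -0.002]
ft_force: [-0.1, -0.7, -1.8]
width: 39.4
```

Emit:
{"name": "move_arm", "arguments": {"motion": [[15, 34, 0, 0, 0, 0, 36], [15, 36, 0, 0, 0, 0, 36], [15, 36, 0, 0, 0, 0, 36]]}}

```text
t: 9.25
ee_pos: [527.1, 14.9, 109.6]
orientation: [-2.524, 1.87, -0.002]
ft_force: [0.2, -0.3, -1.4]
width: 39.2
```

```bash
python3 - <<'E'
from st import *
o=st(); w=get_image("wrist"); save(w,"w4")
E
```

```text
t 9.25 pos [527.1  14.9 109.6] jaw -73.1 down [ 0.001 -0.    -1.   ] F [ 0.2 -0.3 -1.4] w 39.2 q [ 0.01  0.45  1.92 -0.    0.77  1.28]
```

View pics/w4.png

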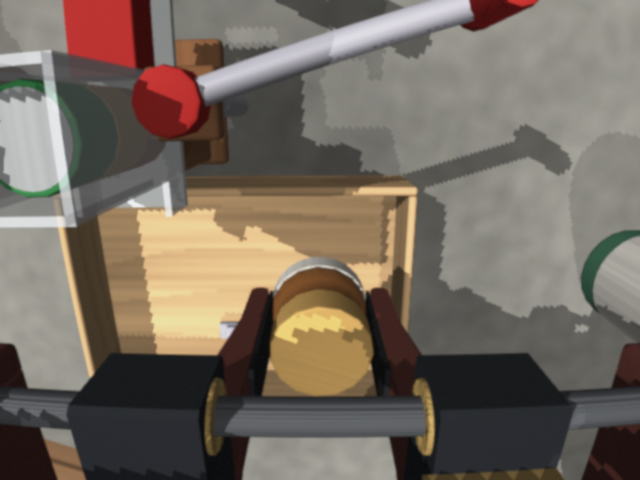

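```bash
python3 - <<'E'
from st import *
o=get_obs(); w=get_image("wrist"); p=o["ee_pos"]
# camera-up direction on the table
d=atz(w,200,320,0)-atz(w,300,320,0); d/=np.linalg.norm(d); print(d)
for off in (8,11,14,18,22,26):
  for sh in (0,4):
    b=p+[0,0,-off]; print(off,sh,"bottom far",np.round(proj(w,b+d*(21+sh)),0),"cap far/near",np.round(proj(w,b+[0,0,50]+d*(19+sh)),0),np.round(proj(w,b+[0,0,50]-d*(19-sh)),0))
E
```

```text
[0.95673627 0.29095655 0.        ]
8 0 bottom far [317. 256.] cap far/near [316. 314.] [316. 410.]
8 4 bottom far [317. 247.] cap far/near [316. 303.] [316. 400.]
11 0 bottom far [317. 254.] cap far/near [316. 310.] [316. 404.]
11 4 bottom far [317. 245.] cap far/near [316. 299.] [316. 395.]
14 0 bottom far [317. 252.] cap far/near [316. 306.] [316. 399.]
14 4 bottom far [317. 243.] cap far/near [316. 295.] [316. 390.]
18 0 bottom far [317. 249.] cap far/near [316. 301.] [317. 392.]
18 4 bottom far [317. 240.] cap far/near [316. 290.] [317. 383.]
22 0 bottom far [317. 246.] cap far/near [316. 296.] [317. 385.]
22 4 bottom far [317. 238.] cap far/near [316. 285.] [317. 376.]
26 0 bottom far [317. 243.] cap far/near [316. 291.] [317. 379.]
26 4 bottom far [317. 235.] cap far/near [316. 281.] [317. 370.]
```

Most cues put the jar bottom about 13 mm below the TCP, give or take 5, so I lower it in small steps and watch the force.

Emit:
{"name": "move_arm", "arguments": {"motion": [[0, 0, -38, 0, 0, 0, 36], [0, 0, -66, 0, 0, 0, 36], [0, 0, -76, 0, 0, 0, 36], [0, 0, -80, 0, 0, 0, 36], [0, 0, -80, 0, 0, 0, 36]]}}

```text
t: 9.77
ee_pos: [525.9, 12.1, 28.4]
orientation: [2.518, -1.876, -0.002]
ft_force: [-1.0, 0.1, -0.5]
width: 39.8
```

Emit:
{"name": "move_arm", "arguments": {"motion": [[0, 0, -2, 0, 0, 0, 36], [0, 0, -4, 0, 0, 0, 36], [0, 0, -5, 0, 0, 0, 36], [0, 0, -5, 0, 0, 0, 36]]}}

```text
t: 10.1
ee_pos: [527.0, 13.1, 24.3]
orientation: [-2.52, 1.874, -0.001]
ft_force: [-0.7, -0.4, -1.1]
width: 39.3
```

Emit:
{"name": "move_arm", "arguments": {"motion": [[0, 0, -1, 0, 0, 0, 36], [0, 0, -2, 0, 0, 0, 36], [0, 0, -2, 0, 0, 0, 36]]}}

```text
t: 10.35
ee_pos: [527.2, 13.3, 23.1]
orientation: [-2.52, 1.874, -0.002]
ft_force: [-3.3, -0.4, 13.4]
width: 39.5
```

Contact came at TCP z 23 with 13 N, so the jar stands on the tray floor. I release, rise and turn towards the knob.

Emit:
{"name": "move_arm", "arguments": {"motion": [[0, 0, 1, 0, 0, 0, 58], [0, 0, 1, 0, 0, 0, 58], [0, 0, 1, 0, 0, 0, 58], [0, 0, 12, 0, 0, 0, 58], [0, 0, 40, 0, 0, 0, 58]]}}

```text
t: 10.77
ee_pos: [524.1, 13.1, 59.8]
orientation: [2.518, -1.873, -0.008]
ft_force: [0.6, -0.9, -0.2]
width: 57.9
```

Emit:
{"name": "move_arm", "arguments": {"motion": [[0, 0, 38, 0, 0, 0, 46], [0, 0, 76, 0, 0, 0.12, 46], [0, 0, 114, 0, 0, 0.24, 46], [5, 0, 120, 0, 0, 0.36, 46], [20, 0, 120, 0, 0, 0.48, 46]]}}

```text
t: 11.18
ee_pos: [547.2, 13.1, 185.9]
orientation: [-2.896, 1.212, -0.008]
ft_force: [-0.1, -0.1, -0.3]
width: 45.9
```

Emit:
{"name": "move_arm", "arguments": {"motion": [[15, -2, 0, 0, 0, 0.12, 46], [30, -4, 0, 0, 0, 0.24, 46], [45, -6, 0, 0, 0, 0.36, 46], [60, -8, 0, 0, 0, 0.48, 46], [75, -10, 0, 0, 0, 0.6, 46]]}}

```text
t: 11.6
ee_pos: [622.0, 3.0, 182.3]
orientation: [-3.127, 0.303, -0.0]
ft_force: [0.3, 1.1, -0.6]
width: 46.1
```

Emit:
{"name": "move_arm", "arguments": {"motion": [[15, -2, 0, 0, 0, 0.12, 46], [30, -4, 0, 0, 0, 0.24, 46], [36, -6, 0, 0, 0, 0.36, 46], [36, -6, 0, 0, 0, 0.48, 46], [36, -6, 0, 0, 0, 0.6, 46]]}}

```text
t: 12.02
ee_pos: [657.7, -3.0, 182.1]
orientation: [-3.077, -0.635, 0.0]
ft_force: [0.6, 0.3, -0.1]
width: 46.0
```

Emit:
{"name": "move_arm", "arguments": {"motion": [[0, 0, 0, 0, 0, 0.12, 46], [0, 0, 0, 0, 0, 0.18, 46], [0, 0, 0, 0, 0, 0.18, 46]]}}

```text
t: 12.27
ee_pos: [657.3, -2.9, 182.2]
orientation: [-3.009, -0.903, 0.0]
ft_force: [0.0, 0.1, -0.8]
width: 45.9
```

```bash
python3 - <<'E'
from st import *
o=st(); t=get_image("top"); w=get_image("wrist")
T=cv2.resize(t["color"][210:330,240:400],(800,600)); cv2.imwrite("pics/p1.png",np.hstack([cv2.resize(T,(400,300)),cv2.resize(w["color"],(400,300))])[:,:,::-1])
h=cv2.cvtColor(w["color"],cv2.COLOR_RGB2HSV); m=cv2.inRange(h,np.array((0,170,60)),np.array((8,255,255)))
n,l,s,c=cv2.connectedComponentsWithStats(m)
for i in range(1,n):
    if s[i,4]>100: print(s[i],c[i].round(1),atz(w,c[i][1],c[i][0],145).round(1))
print("expected knob", [proj(w,(658,-3,z)) for z in(112,132,152)])
for m in mark_of(w,"lever_knob"): print(m, atz(w,*m["location"],132))
E
```

```text
t 12.27 pos [657.3  -2.9 182.2] jaw 33.4 down [-0.  0. -1.] F [ 0.   0.1 -0.8] w 45.9 q [-0.02  0.51  1.58  0.    1.04 -0.61]
[ 353    0  104   54 3909] [407.8  20.8] [622.1 120.  145. ]
[ 291   28   48   50 1931] [314.7  52.9] [595.2  85.6 145. ]
[306 255  28  40 929] [319.3 274.8] [655.4  -2.5 145. ]
expected knob [(np.float64(322.4800768331023), np.float64(256.53773371504957)), (np.float64(322.7618793305276), np.float64(268.84104176032173)), (np.float64(323.09416573330014), np.float64(283.3776064843523))]
{'location': [266.9, 318.1], 'p': 0.73} [655.2409168   -3.44713138 132.        ]
```

View pics/p1.png

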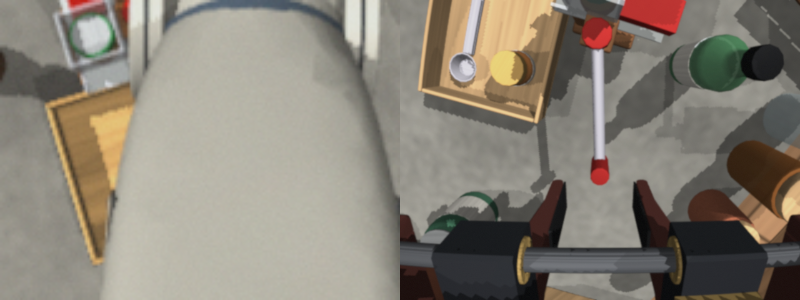

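The knob (319,275 px) sits centred between the fingers at about (656,-3), home. In the wrist view the jar stands upright beside the spoons. I compute the arc rows.

```bash
python3 - <<'E'
import numpy as np
r0=np.array([60.5,-91.2])
def d(f): c,s=np.cos(f),np.sin(f); return np.array([c*r0[0]+s*r0[1],-s*r0[0]+c*r0[1]])
for fs in ([0,.1,.2,.3,.4,.5],[.5,.6,.7,.8,.9,1.0],[1.0,1.08,1.14,1.18,1.2,1.22,1.24]):
    print([ (np.round(d(f)-d(fs[0]),0).tolist(),round(-(f-fs[0]),2)) for f in fs[1:]])
print(d(1.2)-d(0))
E
```

```text
[([-9.0, -6.0], -0.1), ([-19.0, -10.0], -0.2), ([-30.0, -14.0], -0.3), ([-40.0, -16.0], -0.4), ([-51.0, -18.0], -0.5)]
[([-11.0, -0.0], -0.1), ([-22.0, 0.0], -0.2), ([-33.0, 2.0], -0.3), ([-43.0, 5.0], -0.4), ([-53.0, 9.0], -0.5)]
[([-8.0, 4.0], -0.08), ([-14.0, 7.0], -0.14), ([-17.0, 10.0], -0.18), ([-19.0, 11.0], -0.2), ([-21.0, 12.0], -0.22), ([-23.0, 13.0], -0.24)]
[-123.57932049    1.76460809]
```

Emit:
{"name": "move_arm", "arguments": {"motion": [[-1, 0, -25, 0, 0, 0, 46], [-1, 0, -45, 0, 0, 0, 46], [-1, 0, -48, 0, 0, 0, 46], [-1, 0, -48, 0, 0, 0, 46]]}}

```text
t: 12.75
ee_pos: [655.5, -2.9, 132.5]
orientation: [-3.01, -0.898, 0.005]
ft_force: [-0.3, 0.4, -0.3]
width: 45.8
```

Emit:
{"name": "move_arm", "arguments": {"motion": [[-9, -6, 0, 0, 0, -0.1, 46], [-19, -10, 0, 0, 0, -0.2, 46], [-30, -14, 0, 0, 0, -0.3, 46], [-40, -16, 0, 0, 0, -0.4, 46], [-51, -18, 0, 0, 0, -0.5, 46]]}}

```text
t: 13.17
ee_pos: [607.3, -21.1, 135.5]
orientation: [3.139, 0.118, 0.007]
ft_force: [4.3, 1.8, -1.7]
width: 45.9
```

Emit:
{"name": "move_arm", "arguments": {"motion": [[-11, 0, 0, 0, 0, -0.1, 46], [-22, 0, 0, 0, 0, -0.2, 46], [-33, 2, 0, 0, 0, -0.3, 46], [-43, 5, 0, 0, 0, -0.4, 46], [-53, 9, 0, 0, 0, -0.5, 46]]}}

```text
t: 13.58
ee_pos: [554.8, -13.0, 135.7]
orientation: [3.07, -0.662, 0.01]
ft_force: [4.5, -5.9, -2.4]
width: 46.0
```

Emit:
{"name": "move_arm", "arguments": {"motion": [[-8, 4, 0, 0, 0, -0.08, 46], [-14, 7, 0, 0, 0, -0.14, 46], [-17, 10, 0, 0, 0, -0.18, 46], [-19, 11, 0, 0, 0, -0.2, 46], [-19, 11, 0, 0, 0, -0.2, 46]]}}

```text
t: 14.0
ee_pos: [535.6, -1.9, 135.7]
orientation: [2.991, -0.959, 0.008]
ft_force: [3.2, -8.3, -1.4]
width: 46.1
```

```bash
python3 - <<'E'
from st import *
o=st(); w=get_image("wrist"); s=get_image("scene")
cv2.imwrite("pics/p2.png",np.hstack([cv2.resize(s["color"][190:330,230:420],(400,300)),cv2.resize(w["color"],(400,300))])[:,:,::-1])
P=np.array([596.5,88.2])
for m in mark_of(w,"lever_knob")+mark_of(s,"lever_knob"):
    q=atz(w if m is not None else s,*m["location"],132)[:2]
h=cv2.cvtColor(w["color"],cv2.COLOR_RGB2HSV); m=cv2.inRange(h,np.array((0,170,60)),np.array((8,255,255)))
n,l,st_,c=cv2.connectedComponentsWithStats(m)
for i in range(1,n):
    if st_[i,4]>100:
        q=atz(w,c[i][1],c[i][0],145)[:2]; v=q-P; print(st_[i],q.round(1),"phi",-56.45*np.pi/180-np.arctan2(v[1],v[0]))
E
```

```text
t 14.0 pos [535.6  -1.9 135.7] jaw -35.5 down [ 0.005 -0.002 -1.   ] F [ 3.2 -8.3 -1.4] w 46.1 q [-0.02  0.41  1.89 -0.    0.83  0.6 ]
[ 278    9   63   66 3178] [593.4  85.2] phi 1.3959843180948326
[ 336  284   42   61 1775] [547.8 -10.4] phi 1.044349523391213
```

View pics/p2.png

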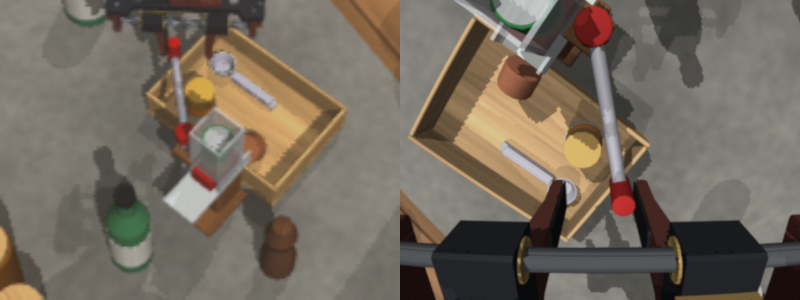

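The first copper capsule has dropped into the tray ((518,78) in the right panel), and the lever is at about 1.04 rad. I push a little further and check that the force rises.

Emit:
{"name": "move_arm", "arguments": {"motion": [[-2, 1, 0, 0, 0, -0.02, 46], [-4, 2, 0, 0, 0, -0.04, 46], [-4, 2, 0, 0, 0, -0.04, 46]]}}

```text
t: 14.45
ee_pos: [534.7, -0.6, 135.8]
orientation: [-2.971, 1.018, -0.018]
ft_force: [13.2, -9.8, -11.0]
width: 46.0
```

The force jumped, so the lever is at its stop. I follow it back home.

Emit:
{"name": "move_arm", "arguments": {"motion": [[4, -2, 0, 0, 0, 0.04, 46], [12, -7, 0, 0, 0, 0.12, 46], [23, -13, 0, 0, 0, 0.24, 46], [34, -17, 0, 0, 0, 0.34, 46], [44, -20, 0, 0, 0, 0.44, 46]]}}

```text
t: 14.87
ee_pos: [576.7, -19.3, 135.9]
orientation: [-3.123, 0.337, -0.009]
ft_force: [2.3, 1.7, -0.5]
width: 45.8
```

Emit:
{"name": "move_arm", "arguments": {"motion": [[11, -2, 0, 0, 0, 0.1, 46], [21, -3, 0, 0, 0, 0.2, 46], [32, -3, 0, 0, 0, 0.3, 46], [43, -1, 0, 0, 0, 0.4, 46], [53, 2, 0, 0, 0, 0.5, 46]]}}

```text
t: 15.28
ee_pos: [629.2, -17.2, 135.9]
orientation: [3.109, 0.446, 0.007]
ft_force: [1.9, -0.7, -0.4]
width: 45.9
```

Emit:
{"name": "move_arm", "arguments": {"motion": [[10, 4, 0, 0, 0, 0.1, 46], [20, 9, 0, 0, 0, 0.2, 46], [30, 16, 0, 0, 0, 0.3, 46], [30, 16, 0, 0, 0, 0.3, 46], [30, 16, 0, 0, 0, 0.3, 46]]}}

```text
t: 15.7
ee_pos: [657.2, -0.7, 134.8]
orientation: [3.011, 0.896, 0.002]
ft_force: [-0.7, 0.3, 0.1]
width: 45.8
```

```bash
cat > k.py <<'E'
from st import *
o=st(); w=get_image("wrist"); P=np.array([596.5,88.2])
h=cv2.cvtColor(w["color"],cv2.COLOR_RGB2HSV); m=cv2.inRange(h,np.array((0,170,60)),np.array((8,255,255)))
n,l,s_,c=cv2.connectedComponentsWithStats(m)
for i in range(1,n):
    if s_[i,4]>100:
        q=atz(w,c[i][1],c[i][0],145)[:2]; v=q-P; print(s_[i],q.round(1),"phi",-56.45*np.pi/180-np.arctan2(v[1],v[0]))
s=get_image("scene")
import sys
cv2.imwrite("pics/"+sys.argv[1]+".png",np.hstack([cv2.resize(s["color"][190:330,230:420],(400,300)),cv2.resize(w["color"],(400,300))])[:,:,::-1])
E
python3 k.py p3
```

```text
t 15.7 pos [657.2  -0.7 134.8] jaw 33.1 down [ 0.002 -0.    -1.   ] F [-0.7  0.3  0.1] w 45.8 q [-0.02  0.57  1.61 -0.    0.96 -0.6 ]
[ 358    0  122   45 3325] [624.  114.5] phi -1.748880581218021
[ 279   10   63   63 3250] [595.5  85.3] phi 0.9120883535992153
[ 299  290   36   59 1668] [655.1  -1.9] phi 0.008887370315164067
```

The lever is home (phi about 0.01) and the forces are clear. I pause briefly, then make the second stroke and return.

Emit:
{"name": "move_arm", "arguments": {"motion": [[0, -1, 0, 0, 0, 0, 46], [0, -1, 0, 0, 0, 0, 46], [0, -1, 0, 0, 0, 0, 46], [0, -1, 0, 0, 0, 0, 46], [0, -1, 0, 0, 0, 0, 46]]}}

```text
t: 16.22
ee_pos: [656.4, -2.0, 133.7]
orientation: [-3.01, -0.899, 0.0]
ft_force: [-0.7, 1.1, -1.4]
width: 45.7
```

Emit:
{"name": "move_arm", "arguments": {"motion": [[-9, -6, 0, 0, 0, -0.1, 46], [-19, -10, 0, 0, 0, -0.2, 46], [-30, -14, 0, 0, 0, -0.3, 46], [-40, -16, 0, 0, 0, -0.4, 46], [-51, -18, 0, 0, 0, -0.5, 46]]}}

```text
t: 16.63
ee_pos: [606.3, -20.2, 133.9]
orientation: [3.139, 0.119, 0.004]
ft_force: [2.7, 0.6, -3.7]
width: 46.4
```

Emit:
{"name": "move_arm", "arguments": {"motion": [[-11, 0, 0, 0, 0, -0.1, 46], [-22, 0, 0, 0, 0, -0.2, 46], [-33, 2, 0, 0, 0, -0.3, 46], [-43, 5, 0, 0, 0, -0.4, 46], [-53, 9, 0, 0, 0, -0.5, 46]]}}

```text
t: 17.05
ee_pos: [553.6, -11.9, 134.0]
orientation: [3.07, -0.661, 0.006]
ft_force: [5.8, -5.2, -2.9]
width: 46.1
```

Emit:
{"name": "move_arm", "arguments": {"motion": [[-8, 4, 0, 0, 0, -0.08, 46], [-14, 7, 0, 0, 0, -0.14, 46], [-17, 10, 0, 0, 0, -0.18, 46], [-19, 11, 0, 0, 0, -0.2, 46], [-21, 12, 0, 0, 0, -0.22, 46]]}}

```text
t: 17.47
ee_pos: [534.6, -0.4, 134.2]
orientation: [2.982, -0.987, 0.012]
ft_force: [15.2, -10.8, -13.5]
width: 46.3
```

Emit:
{"name": "move_arm", "arguments": {"motion": [[-2, 1, 0, 0, 0, -0.02, 46], [-2, 1, 0, 0, 0, -0.02, 46], [-2, 1, 0, 0, 0, -0.02, 46]]}}

```text
t: 17.72
ee_pos: [534.6, 0.0, 134.2]
orientation: [-2.972, 1.016, -0.017]
ft_force: [17.4, -11.1, -15.4]
width: 46.1
```

```bash
python3 k.py p4
```

```text
t 17.72 pos [534.6   0.  134.2] jaw -37.7 down [ 0.01  -0.003 -1.   ] F [ 17.4 -11.1 -15.4] w 46.1 q [-0.02  0.41  1.9  -0.    0.82  0.64]
[ 272   12   64   66 3210] [593.5  85.2] phi 1.3814326162016566
[ 336  286   43   63 1811] [546.4  -9.7] phi 1.0589642737854206
```

View pics/p4.png

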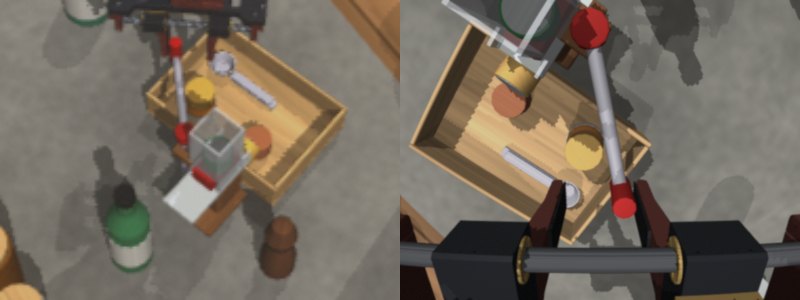

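The second (brass) capsule is off the ledge and seems to lean on the copper one at about (518,75). I return the lever, rise, and look from closer.

Emit:
{"name": "move_arm", "arguments": {"motion": [[4, -2, 0, 0, 0, 0.04, 46], [12, -7, 0, 0, 0, 0.12, 46], [23, -13, 0, 0, 0, 0.24, 46], [34, -17, 0, 0, 0, 0.34, 46], [44, -20, 0, 0, 0, 0.44, 46]]}}

```text
t: 18.23
ee_pos: [575.6, -18.3, 134.2]
orientation: [-3.123, 0.337, -0.005]
ft_force: [3.7, 1.6, 0.5]
width: 46.1
```

Emit:
{"name": "move_arm", "arguments": {"motion": [[11, -2, 0, 0, 0, 0.1, 46], [21, -3, 0, 0, 0, 0.2, 46], [32, -3, 0, 0, 0, 0.3, 46], [43, -1, 0, 0, 0, 0.4, 46], [53, 2, 0, 0, 0, 0.5, 46]]}}

```text
t: 18.65
ee_pos: [628.2, -16.2, 134.1]
orientation: [3.109, 0.447, 0.004]
ft_force: [2.1, -0.6, 0.7]
width: 45.9
```

Emit:
{"name": "move_arm", "arguments": {"motion": [[10, 4, 0, 0, 0, 0.1, 46], [20, 9, 0, 0, 0, 0.2, 46], [30, 16, 0, 0, 0, 0.3, 46], [30, 16, 20, 0, 0, 0.3, 46], [30, 16, 55, 0, 0, 0.3, 46]]}}

```text
t: 19.07
ee_pos: [654.2, 0.6, 185.0]
orientation: [-3.007, -0.9, 0.012]
ft_force: [0.0, -0.4, 0.3]
width: 45.9
```

Emit:
{"name": "move_arm", "arguments": {"motion": [[-30, 0, 20, 0, 0, -0.1, 46], [-65, 0, 20, 0, 0, -0.2, 46], [-100, 0, 20, 0, 0, -0.25, 46], [-135, 0, 20, 0, 0, -0.3, 46], [-170, 0, 20, 0, 0, -0.3, 46]]}}

```text
t: 19.48
ee_pos: [484.9, 0.1, 208.8]
orientation: [3.111, 0.435, 0.001]
ft_force: [-0.6, -0.2, 0.4]
width: 46.2
```

Emit:
{"name": "move_arm", "arguments": {"motion": [[-35, 0, 0, 0, 0, 0, 46], [-50, 0, 0, 0, 0, 0, 46], [-50, 0, 0, 0, 0, 0, 46]]}}

```text
t: 19.73
ee_pos: [432.7, 0.2, 208.5]
orientation: [-3.11, -0.44, 0.004]
ft_force: [-0.2, 0.5, 0.4]
width: 46.0
```

```bash
python3 - <<'E'
from st import *
o=st(); w=get_image("wrist"); t=get_image("top"); s=get_image("scene")
a=cv2.resize(w["color"],(400,300)); b=cv2.resize(s["color"][190:310,270:400],(400,369)); 
c=cv2.resize(t["color"][175:320,245:390],(400,369)); d=w["color"][:280,340:640]
cv2.imwrite("pics/p5.png",np.vstack([np.hstack([cv2.resize(w["color"],(400,300)),cv2.resize(d,(400,300))]),np.hstack([b,c])[:300]])[:,:,::-1])
for im,n in((w,"w"),(t,"t"),(s,"s")):
  for k,z in(("capsule_1",20),("lever_knob",132)):
    print(n,k,[(round(m["p"],2),np.round(m["location"]),atz(im,*m["location"],z).round(0)) for m in mark_of(im,k)])
E
```

```text
t 19.73 pos [4.327e+02 2.000e-01 2.085e+02] jaw 16.1 down [-0.002  0.    -1.   ] F [-0.2  0.5  0.4] w 46.0 q [-0.03  0.16  2.05 -0.    0.94 -0.31]
w capsule_1 [(0.93, array([119., 428.]), array([496.,  98.,  20.])), (0.82, array([118., 487.]), array([543., 114.,  20.])), (0.79, array([120., 556.]), array([601., 130.,  20.])), (0.57, array([201., 350.]), array([454.,  14.,  20.]))]
w lever_knob [(0.87, array([339., 626.]), array([656.,  -3., 132.]))]
t capsule_1 [(0.69, array([228., 279.]), array([579., 128.,  20.])), (0.58, array([260., 290.]), array([505., 104.,  20.])), (0.51, array([268., 311.]), array([486.,  56.,  20.])), (0.47, array([247., 285.]), array([535., 115.,  20.]))]
t lever_knob [(0.8, array([186., 342.]), array([654., -12., 132.]))]
s capsule_1 [(0.52, array([256., 353.]), array([491., 101.,  20.])), (0.4, array([264., 340.]), array([535., 101.,  20.]))]
s lever_knob [(0.54, array([236., 279.]), array([654.,   1., 132.])), (0.28, array([307., 291.]), array([726., 181., 132.]))]
```

View pics/p5.png

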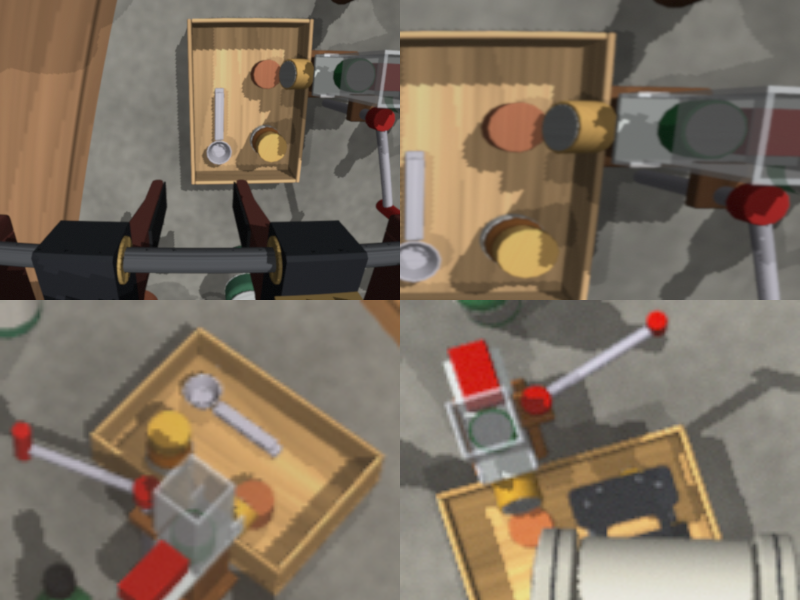

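The last view shows three things:
- The lever is home, and the jar and spoons are well placed.
- The green capsule is in the tube.
- The brass capsule has tipped and leans between the copper one and the +x wall, with its base right at the rim at about (600,127) in the top right panel, which is too marginal.

To fix that, I will straddle the copper capsule with the jaws along tray y and drag it towards -x so the brass one drops.

Emit:
{"name": "move_arm", "arguments": {"motion": [[8, 14, 0, 0, 0, -0.12, 62], [16, 28, 0, 0, 0, -0.24, 62], [24, 42, 0, 0, 0, -0.36, 62], [32, 56, 0, 0, 0, -0.48, 62], [40, 70, 0, 0, 0, -0.6, 62]]}}

```text
t: 20.6
ee_pos: [477.1, 70.8, 208.5]
orientation: [3.1, -0.508, -0.0]
ft_force: [0.4, -0.5, 0.0]
width: 62.3
```

Emit:
{"name": "move_arm", "arguments": {"motion": [[8, 14, -10, 0, 0, -0.12, 62], [16, 24, -25, 0, 0, -0.24, 62], [20, 26, -40, 0, 0, -0.36, 62], [20, 26, -55, 0, 0, -0.48, 62], [20, 26, -70, 0, 0, -0.6, 62]]}}

```text
t: 21.02
ee_pos: [497.1, 96.6, 137.7]
orientation: [-2.812, 1.401, 0.0]
ft_force: [-0.0, -0.1, -0.1]
width: 62.1
```

Emit:
{"name": "move_arm", "arguments": {"motion": [[0, 0, -10, 0, 0, -0.12, 62], [0, 0, -20, 0, 0, -0.24, 62], [0, 0, -30, 0, 0, -0.36, 62], [0, 0, -30, 0, 0, -0.36, 62]]}}

```text
t: 21.35
ee_pos: [495.6, 96.0, 106.8]
orientation: [2.515, -1.879, -0.004]
ft_force: [-0.8, -0.2, 0.4]
width: 62.0
```

```bash
python3 - <<'E'
from st import *
o=st(); w=get_image("wrist"); save(w,"p6")
for m in mark_of(w,"capsule_1"): print(round(m["p"],2),np.round(m["location"]),atz(w,*m["location"],5).round(0),atz(w,*m["location"],25).round(0))
E
```

```text
t 21.35 pos [495.6  96.  106.8] jaw -73.5 down [-0.003 -0.001 -1.   ] F [-0.8 -0.2  0.4] w 62.0 q [0.17 0.43 1.97 0.   0.75 1.45]
0.89 [113. 308.] [571. 124.   5.] [571. 124.  25.]
0.6 [254. 312.] [483.  96.   5.] [490.  98.  25.]
```

View pics/p6.png

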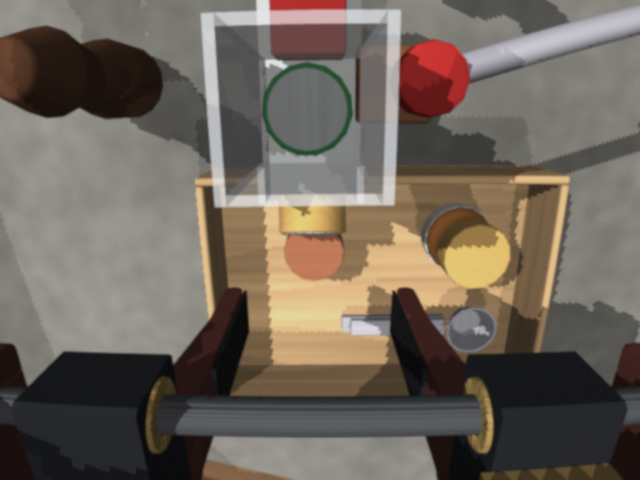

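Picture 12: the brass capsule appears at (312,222), its lid against the copper capsule (313,255). It seems to lie on its side in the 26 mm gap before the wall. I test that against a projected model.

```bash
python3 - <<'E'
from st import *
c,s=np.cos(np.radians(16.7)),np.sin(np.radians(16.7))
W=lambda x,y,z:(483+c*x-s*y,53+s*x+c*y,z)
w=get_image("wrist"); s2=get_image("scene")
h=cv2.cvtColor(w["color"],cv2.COLOR_RGB2HSV)
col=h[195:285,313]; print([(195+i,*map(int,v)) for i,v in list(enumerate(col))[::3]])
print("row at 219 brass cols", [ (x,*map(int,h[220,x])) for x in range(268,356,5)])
P=lambda *a:np.round(proj(w,W(*a)),0)
print("wall inner/outer rim",P(70,39,45),P(75,39,45), "ledge end",P(70,39,70))
print("copper top near/far",P(26-18.5,40,31),P(26+18.5,40,31))
for name,e in(("flat on side",[(44.5,42),(70.5,42),(44.5,5)]),("lean 20 base up",[(42,40),(67,49),(54,5)]),("lean 40 base up",[(40,42),(60,59),(64,14)])):
    print(name,[P(x,40,z).tolist() for x,z in e],"width px",(P(e[0][0],21.5,e[0][1]-18)-P(e[0][0],58.5,e[0][1]-18))[0])
E
```

```text
[(195, 17, 11, 163), (198, 20, 24, 214), (201, 23, 26, 225), (204, 24, 27, 229), (207, 23, 71, 229), (210, 21, 129, 227), (213, 21, 129, 227), (216, 22, 127, 228), (219, 21, 128, 227), (222, 21, 129, 228), (225, 22, 128, 227), (228, 21, 128, 227), (231, 19, 131, 218), (234, 17, 13, 133), (237, 9, 125, 124), (240, 10, 135, 182), (243, 10, 135, 194), (246, 10, 136, 191), (249, 10, 135, 194), (252, 10, 136, 193), (255, 10, 136, 189), (258, 10, 135, 191), (261, 10, 136, 191), (264, 10, 135, 192), (267, 10, 135, 196), (270, 10, 134, 192), (273, 10, 135, 193), (276, 10, 135, 189), (279, 10, 135, 193), (282, 16, 105, 221)]
row at 219 brass cols [(268, 19, 95, 227), (273, 19, 96, 228), (278, 18, 101, 223), (283, 18, 137, 199), (288, 20, 132, 226), (293, 22, 128, 227), (298, 25, 121, 228), (303, 24, 121, 228), (308, 23, 124, 227), (313, 21, 128, 227), (318, 19, 134, 225), (323, 19, 135, 211), (328, 19, 136, 189), (333, 19, 137, 158), (338, 19, 136, 131), (343, 18, 134, 99), (348, 17, 104, 149), (353, 16, 105, 150)]
wall inner/outer rim [315. 181.] [315. 172.] ledge end [314. 189.]
copper top near/far [313. 277.] [313. 220.]
flat on side [[313.0, 225.0], [313.0, 179.0], [314.0, 210.0]] width px 61.0
lean 20 base up [[313.0, 228.0], [313.0, 188.0], [314.0, 195.0]] width px 59.0
lean 40 base up [[313.0, 232.0], [313.0, 204.0], [314.0, 182.0]] width px 61.0
```

The copper top is hidden down to row 236, against 224 if it were free, so the brass capsule overhangs and leans on it. I carry out the planned mend by gripping the copper capsule and drawing it 22 mm towards -x.

Emit:
{"name": "move_arm", "arguments": {"motion": [[0, 0, -35, 0, 0, 0, 62], [0, 0, -65, 0, 0, 0, 62], [0, 0, -85, 0, 0, 0, 62], [0, 0, -95, 0, 0, 0, 62], [0, 0, -95, 0, 0, 0, 62]]}}

```text
t: 21.97
ee_pos: [495.7, 96.0, 12.4]
orientation: [2.521, -1.872, -0.003]
ft_force: [-1.1, 0.2, 0.6]
width: 62.2
```

Emit:
{"name": "move_arm", "arguments": {"motion": [[0, 0, 0, 0, 0, 0, 45], [0, 0, 0, 0, 0, 0, 34], [0, 0, 0, 0, 0, 0, 34], [0, 0, 0, 0, 0, 0, 34], [0, 0, 0, 0, 0, 0, 34]]}}

```text
t: 22.38
ee_pos: [497.4, 96.3, 14.8]
orientation: [-2.52, 1.874, -0.002]
ft_force: [-1.1, 0.2, 7.1]
width: 36.5
```

Emit:
{"name": "move_arm", "arguments": {"motion": [[-4, -1, 0, 0, 0, 0, 34], [-9, -3, 0, 0, 0, 0, 34], [-14, -4, 0, 0, 0, 0, 34], [-18, -5, 0, 0, 0, 0, 34], [-21, -6, 0, 0, 0, 0, 34]]}}

```text
t: 22.8
ee_pos: [477.4, 90.4, 14.8]
orientation: [-2.518, 1.873, -0.005]
ft_force: [4.2, 0.5, 6.2]
width: 36.5
```

```bash
cat > c.py <<'E'
from st import *
o=st(); w=get_image("wrist"); c,s=np.cos(np.radians(16.7)),np.sin(np.radians(16.7))
def T(p): d=np.array(p[:2])-[483,53]; return np.round([c*d[0]+s*d[1],-s*d[0]+c*d[1]],0)
for im in (w,get_image("scene")):
  for lab in ("capsule_1","spoons","jar"):
    print(lab,[(round(m["p"],2),np.round(m["location"]).tolist(),T(atz(im,*m["location"],5)).tolist()) for m in mark_of(im,lab)])
  print([(round(m["p"],2),np.round(m["bbox"]).tolist()) for m in recognise(im,"capsule_1")])
h=cv2.cvtColor(w["color"],cv2.COLOR_RGB2HSV); hh=h.reshape(-1,3).astype(int)
for nm,m in (("copper",(h[...,0]>=8)&(h[...,0]<=12)&(h[...,1]>125)&(h[...,1]<150)&(h[...,2]>90)),("brass",(h[...,0]>=18)&(h[...,0]<=25)&(h[...,1]>115)&(h[...,1]<142)&(h[...,2]>90))):
    n,l,S,C=cv2.connectedComponentsWithStats(cv2.morphologyEx(m.astype(np.uint8),cv2.MORPH_OPEN,np.ones((5,5))))
    for i in range(1,n):
        if S[i,4]>200: print(nm,S[i].tolist(),C[i].round(),"tray@31",T(atz(w,C[i][1],C[i][0],31)))
E
python3 c.py
```

```text
t 22.8 pos [477.4  90.4  14.8] jaw -73.3 down [ 0.005  0.001 -1.   ] F [4.2 0.5 6.2] w 36.5 q [0.16 0.58 2.04 0.   0.52 1.44]
capsule_1 [(0.72, [332.0, 314.0], [-12.0, 39.0]), (0.7, [28.0, 299.0], [118.0, 44.0]), (0.65, [207.0, 315.0], [48.0, 38.0])]
spoons []
jar [(0.71, [250.0, 515.0], [29.0, -51.0])]
[(0.79, [296.0, 53.0, 201.0, 106.0]), (0.77, [318.0, 323.0, 92.0, 102.0]), (0.63, [316.0, 230.0, 100.0, 82.0])]
capsule_1 [(0.49, [261.0, 345.0], [41.0, 32.0]), (0.45, [248.0, 357.0], [-11.0, 32.0])]
spoons [(0.54, [230.0, 344.0], [-33.0, -32.0])]
jar [(0.61, [241.0, 325.0], [29.0, -51.0])]
[(0.69, [354.0, 250.0, 5.0, 9.0]), (0.59, [349.0, 261.0, 10.0, 14.0])]
copper [275, 272, 88, 100, 6358] [317. 326.] tray@31 [ 6. 37.]
brass [508, 244, 122, 102, 8791] [574. 295.] tray@31 [ 18. -66.]
brass [407, 380, 19, 75, 779] [418. 418.] tray@31 [-40.  -7.]
```

Copper is now at tray (6,37) and brass at about (45,38), clear of it. I release and rise straight up.

Emit:
{"name": "move_arm", "arguments": {"motion": [[0, 0, 0, 0, 0, 0, 56], [0, 0, 0, 0, 0, 0, 56], [0, 0, 0, 0, 0, 0, 56], [0, 0, 15, 0, 0, 0, 56], [0, 0, 50, 0, 0, 0, 56]]}}

```text
t: 23.72
ee_pos: [472.1, 89.5, 60.9]
orientation: [2.516, -1.871, -0.009]
ft_force: [0.1, -0.7, 0.5]
width: 56.1
```

Emit:
{"name": "move_arm", "arguments": {"motion": [[0, 0, 38, 0, 0, 0, 56], [-20, -5, 60, 0, 0, 0, 56], [-50, -15, 90, 0, 0, 0, 56], [-60, -18, 100, 0, 0, 0, 56], [-60, -18, 100, 0, 0, 0, 56]]}}

```text
t: 24.13
ee_pos: [413.8, 71.6, 165.5]
orientation: [-2.52, 1.875, -0.002]
ft_force: [0.1, 0.6, -1.0]
width: 56.4
```

```bash
cat >> c.py <<'E'
# ray-trace comparison: outline extents of brass region between copper and wall along tray x at y=38
W=lambda x,y,z:(483+c*x-s*y,53+s*x+c*y,z)
P=lambda *a:np.round(proj(w,W(*a)),0).tolist()
print("rim inner",P(70,38,45),"floor@wall",P(70,38,5))
u0,v0=map(int,P(6,38,31)); u1,v1=map(int,P(72,38,45))
for k in np.linspace(0,1.1,36):
    u,v=int(u0+k*(u1-u0)),int(v0+k*(v1-v0)); print((u,v),h[v,u].tolist(),end=" ")
E
python3 c.py
```

```text
t 24.13 pos [413.8  71.6 165.5] jaw -73.3 down [ 0.002  0.    -1.   ] F [ 0.1  0.6 -1. ] w 56.4 q [ 0.14  0.21  2.11 -0.    0.82  1.42]
capsule_1 [(0.85, [136.0, 316.0], [2.0, 39.0]), (0.56, [75.0, 316.0], [47.0, 39.0])]
spoons [(0.73, [188.0, 408.0], [-38.0, -34.0])]
jar [(0.81, [103.0, 436.0], [27.0, -51.0])]
[(0.82, [319.0, 140.0, 50.0, 55.0]), (0.81, [318.0, 71.0, 51.0, 61.0]), (0.57, [376.0, 142.0, 325.0, 224.0])]
capsule_1 [(0.71, [249.0, 356.0], [-7.0, 31.0]), (0.53, [260.0, 345.0], [40.0, 30.0])]
spoons [(0.66, [226.0, 344.0], [-42.0, -39.0])]
jar [(0.82, [239.0, 326.0], [22.0, -52.0])]
[(0.61, [353.0, 249.0, 9.0, 13.0]), (0.38, [350.0, 262.0, 9.0, 12.0])]
copper [295, 114, 50, 52, 2069] [320. 140.] tray@31 [ 1. 36.]
brass [426, 70, 61, 61, 2899] [457. 100.] tray@31 [ 29. -58.]
brass [452, 380, 26, 73, 809] [468. 416.] tray@31 [-237.  -96.]
rim inner [317.0, 31.0] floor@wall [318.0, 41.0]
(317, 133) [10, 138, 168] (317, 129) [10, 137, 170] (317, 126) [10, 137, 167] (317, 123) [10, 137, 169] (317, 119) [10, 138, 170] (317, 116) [10, 138, 168] (317, 113) [14, 115, 149] (317, 109) [17, 104, 160] (317, 106) [16, 105, 175] (317, 103) [16, 104, 128] (317, 100) [18, 123, 91] (317, 96) [18, 67, 168] (317, 93) [75, 3, 166] (317, 90) [75, 3, 166] (317, 86) [80, 5, 167] (317, 83) [70, 5, 167] (317, 80) [90, 3, 167] (317, 76) [80, 5, 167] (317, 73) [90, 3, 166] (317, 70) [75, 3, 166] (317, 67) [90, 3, 165] (317, 63) [75, 4, 142] (317, 60) [90, 2, 109] (317, 57) [105, 5, 97] (317, 53) [90, 4, 114] (317, 50) [75, 4, 137] (317, 47) [21, 27, 121] (317, 43) [18, 131, 72] (317, 40) [17, 114, 47] (317, 37) [15, 110, 51] (317, 33) [17, 104, 88] (317, 30) [17, 61, 83] (317, 27) [60, 6, 132] (317, 24) [75, 4, 116] (317, 20) [75, 4, 115] (317, 17) [70, 7, 116]
```

The brass capsule now shows its lid as a full disc (about 49 px, the same size as the copper top) at tray (47,39), so it stands upright on the floor clear of the wall. I make a last lever and tube check, then hand in.

```bash
python3 - <<'E'
from h import *
s=get_image("scene")
h=cv2.cvtColor(s["color"],cv2.COLOR_RGB2HSV); m=cv2.inRange(h,np.array((0,170,60)),np.array((8,255,255)))
n,l,S,C=cv2.connectedComponentsWithStats(m)
print([(C[i].round(1).tolist(),atz(s,C[i][1],C[i][0],139.6).round(1).tolist()) for i in range(1,n) if S[i,4]>8 and abs(C[i][0]-277)<15 and abs(C[i][1]-235)<15],"start 276.8 234.6")
print(get_obs()["ft_force"]); print(close_job())
E
```

```text
[([276.8, 234.6], [657.2, -2.3, 139.6])] start 276.8 234.6
[0.37910353 0.41063837 0.59330564]
the job is handed in; nothing more can be done
None
```

The coffee tray is made up and the job was handed in at about 24 s of the 72 s allowed; the hand-in gives no verdict.

- **Spoons and jar:** the spoons lie flat near the tray's -x wall, at about (-35, -33) mm in the tray frame. The jar stands on the tray floor at about (28, -51) mm. It touched the floor before I let go, and the wrist view afterwards showed it upright.
- **Capsules:** I swung the lever to its stop twice, and each time it read about 1.05 rad with a clear rise in force. It was back home after each stroke, and at hand-in the knob was on exactly the same pixel as at the start. The green capsule was in the tube when I last looked, after the second stroke.
- **Mend:** the brass capsule first came down leaning between the copper one and the wall. I drew the copper capsule 22 mm away, and the brass one settled.
- **Last checks:** copper is at about (2, 38) mm and brass at about (47, 39) mm. I judged the brass capsule upright from pixel measurements only, because the picture limit was used up. The two cameras disagreed by up to about 10 mm on positions in the tray, but every estimate is well inside the limits.
- **Bystanders:** the mugs, canister, mill and oil bottle were kept clear of by planning and showed no contact forces. I did not measure their positions again at the end.

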